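# Swap the transport guard of a fanless network node for its interlacing heat sink

## Robot

A 6-joint arm with a two-finger parallel gripper is mounted at the origin on the work surface. World frame = base frame: x ahead of the robot, y to its left, z up, the work surface at z = 0. Lengths are in m, angles in rad, forces in N, time in s.
With the tool pointing down it reaches from about 0.375 to 0.975 m from the base axis. Payload 3.8 kg.
Tool frame: the origin (TCP) lies between the finger pads; the fingertips stand 14 mm ahead of it and the grasp point (between the pads) lies 5 mm behind it; z points along the fingers, y is the line along which they close (so a half turn about z gives the same grasp; the last joint's range is limited). The gripper opens to 85 mm and grips with 20 to 120 N. Pads are 22 mm wide; open, the fingers measure 114 mm over their backs; the gripper's body (76 mm by 85 mm) begins 54 mm behind the grasp point. The pads swing forward as they close: fully open they stand 13 mm farther back than shut.
Start: joints at [-1.21, 0.264, 1.604, -0, 1.274, -0.037], TCP at [0.261, -0.622, 0.245] pointing down, gripper open.
Joint ranges: [-2.63, 2.63], [-0.94, 2.18], [0.31, 2.57], [-1.31, 4.45], [0, 2.66], [-2.55, 2.55]. Speed limits (rad/s): [2.57, 2.57, 3.14, 3.14, 3.14, 3.14].

## Interface

Orientations are given as a 3x3 rotation matrix whose columns are the frame's x, y, z axes.
In Python, from plant import bot gives the robot as it stands. The module is installed in compiled form; this text tells all that it offers.
- The arm moves only by the tool jog_arm, never from a script. Its argument "deltas" is a list of rows, each a list of 7 numbers: the turn, a rotation vector about the tool's x, y, z each as a share of 1.5 rad, from -1 to 1, then the shift along the tool's x, y, z each as a share of 8 cm, from -1 to 1, then the gripper command: -1 is shut, 1 is fully open, values between are in proportion. In form: [[rx, ry, rz, tx, ty, tz, hand], ...]. A call has 1 to 20 rows; each row is the pose to reach, as a shift and turn from the pose commanded when the call began, along the tool's axes at that moment; what a row does not reach only later rows make up. A row lasts 1/10 s, in which the tool goes at most 50 mm and 8.59 degrees, less where a joint would pass 70% of its speed; a pose out of reach is approached as far as the arm can. A call with a number of a shift or a turn outside -1 to 1 is refused whole. A call with a gripper value outside its range is refused whole. The fingers move at their own pace and stop on an object; "squeeze" is the grip in N (left out, the last holds). Time passes only in rows, so rows that repeat a pose let the fingers close. It gives the time, the measured TCP pose, the force, the opening and the grip force at its end, in the units of the state.
- bot.read_state(): the state, without advancing time (a new reading comes with each control period).
- bot.camera(name): name is "scene" or "top" or "wrist"; returns (picture, depth): 400x640x3 uint8, red, green, blue; 400x640 float32, m along the optical axis (not along the pixel's ray), 0 where there is no reading.
- bot.camera_info(name): a dict with "mtx" (3x3 intrinsics, pixels), "D" ([k1, k2, p1, p2, k3] as OpenCV has them; the pictures are not rectified), "R" (3x3) and "t" (3): a world point X has camera coordinates R X + t. Camera axes: x right, y down, z forward; pixel columns grow to the right and rows downward; lengths in m; the calibration is good to about 2 mm. A picture is of the moment at which its call begins: read the wrist's pose just before it. camera_info takes no time and is no camera call; for the wrist camera it gives the pose at the moment of the call.
- bot.hand_in(): hands the job in; it is judged then, once.
The state is a dict: "time": time; "joint_pos": joint angles; "qvel": joint speeds; "joint_torque": joint torques, N m; "ee_pos": TCP position; "tool_rot": TCP orientation; "contact_force": force on the tool from outside, world axes, zero at the start; "ft_torque": the same for the moment, N m; "finger_gap": opening from 0.0 (shut) to 1.0 (fully open); "grasp_force": force on a finger pad.
Only numpy, scipy, OpenCV 4.12 (cv2) and the standard library are available. Lean on these libraries where they do the work, as an engineer would, in place of code of your own. Each camera call takes 0.05 s, during which the arm holds its last target. There are 200 camera calls.

## Task

Make the fanless network node ready for use: swing its keeper aside, lift the grey plastic comb guard out of the cooling fins and stand it upright in the empty black tray. Then set the heat sink whose fins match those of the node between them, centred and fully home without ramming it, and swing the keeper all the way back over it. Leave the other heat sink, the mug, the carton and the spool where they are.

Things in the scene. Friction and masses are not known exactly. Their poses are not given: they have to be found in the camera images.
- seat (a point): Seat on the network node (fixed grey box 230 x 130 x 45 mm high with six upright metal fins on top: 100 long along x, 5 thick, 30 high, pitch 18 mm along y, tips 81 mm above the table). The point, over the fin field's centre and 8 mm above the tips, is where sink_mid ends when fully home. x: along the fins to the keeper; z up. The box reaches 70 mm from here to -x, 160 to +x.
- keeper (a joint): Dark flat steel bar 92 x 14 x 6 mm turning level on a post at the fins' +x end. 0: closed at its stop, nose (30 mm from pivot, towards -x of seat) 3 mm above the seated plate's end and barring it from rising, tail along seat +x. Grows (rad) counter-clockwise seen from above, to a stop at 1.75; nose clear of the plate from 1.3. Friction only, 1.5 N at the knob: stays where left.
- keeper_pivot (a point): Point on the keeper's turning axis (vertical), 98 mm above the table on the bar's upper face, 70 mm from the seat along its +x. x of this point points along the keeper's tail to its knob.
- keeper_knob (a point): Middle of the black upright round knob on the keeper's tail, 18 mm diameter, 34 mm high, 98 to 132 mm above the table; 55 mm from the pivot. Can be pinched from above or pushed sideways.
- guard_mid (a point): Grey plastic guard: comb with five fins down, between the node's fins at the start. Plate 90 (x) x 84 x 8 mm; fins 28 deep, 5 thick, pitch 18 mm; on top a grip rib 50 long (x), 16 wide (y), 36 mm high. Height 72 mm, 0.14 kg. The point is its centre, on the plate's upper face: rib top 36 mm above, fin tips 36 below. x along fins and rib, z up.
- sink_mid (a point): Matching heat sink, plain metal, standing on its fins: plate 100 (x) x 96 x 8 mm; five wide-spaced fins 28 deep, 5 thick, pitch 18 mm; grip rib on top 50 long (x), 16 wide (y), 36 mm high. Height 72 mm, 0.5 kg. The point is its centre, on the plate's upper face: rib top 36 mm above, fin tips 36 below. x along fins and rib, z up; fits either way round. Home, the plate rests on the node's fin tips.
- decoy_mid (a point): The other heat sink, which does not fit and stays where it is: same metal, height and rib, but the plate is only 70 (x) x 96 (y) mm and it has nine fins closely spaced (11 mm apart). The point is its centre, half-way up.
- tray: Fixed empty black open tray, 160 (x) x 140 (y) x 30 mm high, walls and floor about 4 mm thick; inside 152 x 132 mm. Origin at the centre of its underside, on the table.
- mug_mid (a point): Bystander: white mug, 80 mm diameter, 90 mm high; its centre.
- carton_mid (a point): Bystander: small cardboard carton 70 x 120 x 45 mm; its centre.
- spool_mid (a point): Bystander: empty black spool lying flat, 110 mm diameter, 50 mm high; its centre.
There are look-alikes about, which are no part of the job. Leave any blue look-alike of the part that bears sink_mid alone.

How it is judged:
On the way, in this order (a step that is already met when the one before it is completed fails the run):
1. the keeper is swung aside (value of joint keeper above 1 rad), for 0.1 s.
2. the guard stands upright in the tray, released (x of guard_mid in the frame of tray between -0.05 and 0.05 m and y of guard_mid in the frame of tray between -0.045 and 0.045 m and z of guard_mid in the frame of tray below 0.048 m and angle between guard_mid's own z axis and vertical below 0.15 rad and contact force between the fingers and guard below 0.1 N), for 0.2 s.
3. the matching heat sink sits fully home, its fins between the node's fins (x of sink_mid in the frame of seat between -0.008 and 0.008 m and y of sink_mid in the frame of seat between -0.006 and 0.006 m and z of sink_mid in the frame of seat between -0.003 and 0.003 m and angle between the x axis of sink_mid and the x axis of seat, either way round below 0.12 rad and angle between sink_mid's own z axis and vertical below 0.06 rad), for 0.2 s.
4. the keeper is back over the heat sink (all of step 3 and value of joint keeper below 0.2 rad), for 0.2 s.
At the end, for the whole second after the job is handed in: Matching heat sink fully home: within 8 mm along, 6 mm across the fins and 3 mm in height of the seat, 0.12 rad in yaw, level; keeper closed over it (below 0.2 rad); guard upright on the tray floor within 50 x 45 mm of its centre; both at rest (all of step 2 and all of step 4 and linear speed of each of sink, guard below 0.02 m/s); the robot touches nothing.
It fails at once if the heat sink is rammed or dropped into the node (over 90 N) (contact force between sink and chassis above 90 N).
It fails at once if the other heat sink, the mug, the carton or the spool is displaced by more than 30 mm (distance of any of decoy_mid, mug_mid, carton_mid, spool_mid from where it was at the start of the episode above 0.03 m).
It also fails if it takes over 72 s, if anything falls off the work surface, if the arm or the gripper's body presses on something with over 40 N, if the wrist force passes 120 N, or if a joint passes its speed limit or range.

## Working session

There is one attempt and no reset: what is moved stays moved. The work goes in short steps, Python scripts to look and compute and a tool call to move; the robot and the scene stay as the last step left them, time stands still between calls to the robot, and variables do not carry over. Pictures are saved under pics/ and viewed, at most 10 in all, crops included, and the job is handed in when it is done.

Besides the shell and the picture viewer there is one more tool, called as name(argument=value, ...) on one line, values as JSON. jog_arm: Moves the arm, as the interface text tells. Its arguments: {"type":"object","properties":{"deltas":{"type":"array","items":{"type":"array","items":{"type":"number"}}},"squeeze":{"type":"number"}},"required":["deltas"]}

```bash
mkdir -p pics
cat > h.py <<'E'
import numpy as np, cv2
from plant import bot
def snap(n):
    ci=bot.camera_info(n); im,d=bot.camera(n); return im[:,:,::-1].copy(),d,ci
def P(ci,d,us,vs):
    """points in world from depth"""
    us=np.asarray(us);vs=np.asarray(vs)
    p=cv2.undistortPoints(np.stack([us,vs],1).astype(float).reshape(-1,1,2),np.array(ci['mtx'],float),np.array(ci['D'],float)).reshape(-1,2)
    z=d[vs.astype(int),us.astype(int)]
    c=np.c_[p*z[:,None],z]
    return (c-np.array(ci['t']))@np.array(ci['R'])
def ray(ci,uv,h):
    p=cv2.undistortPoints(np.array(uv,float).reshape(-1,1,2),np.array(ci['mtx'],float),np.array(ci['D'],float)).reshape(-1,2)
    R=np.array(ci['R']);o=-R.T@np.array(ci['t']);d=np.c_[p,np.ones(len(p))]@R
    return o+d*((h-o[2])/d[:,2])[:,None]
def cloud(ci,d):
    v,u=np.mgrid[:400,:640]; return P(ci,d,u.ravel(),v.ravel()).reshape(400,640,3)
E
python3 - <<'E'
from h import *
for n in("top","scene"):
    im,d,ci=snap(n);cv2.imwrite(f'pics/{n}0.png',im);np.savez(f'{n}0.npz',im=im,d=d,**{k:np.array(ci[k]) for k in ci})
    print(n,(-np.array(ci['R']).T@np.array(ci['t'])).round(3),np.array(ci['mtx'])[0],(d>0).mean())
print(bot.read_state())
E
```

```text
top [ 0.33  -0.02   1.482] [493.30043928   0.         310.57904087] 0.99619140625
scene [1.11  0.828 0.766] [401.87411323   0.         325.45467609] 0.99600390625
{'time': 0.1, 'joint_pos': array([-1.20990971e+00,  2.64708553e-01,  1.60526750e+00,  6.17931785e-06,
        1.27371062e+00, -3.69247133e-02]), 'qvel': array([-0.00192417, -0.00155275, -0.00430508, -0.00129085, -0.00059191,
       -0.00056182]), 'joint_torque': array([ 5.51955200e-04, -5.16705537e+01, -3.68590844e+01, -7.80962750e-05,
        6.23043714e-03, -2.12920702e-05]), 'ee_pos': array([ 0.26125131, -0.62168847,  0.24404955]), 'tool_rot': array([[ 9.21911830e-01,  3.87399070e-01, -7.33880016e-04],
       [ 3.87399756e-01, -9.21909748e-01,  1.96122208e-03],
       [ 8.32044702e-05, -2.09237878e-03, -9.99997808e-01]]), 'contact_force': array([ 0.7129375 , -0.67134065, -1.7414368 ]), 'ft_torque': array([ 0.02416438, -0.04109771, -0.02780788]), 'grasp_force': 0.0, 'finger_gap': 0.9978361944326541}
```

View pics/top0.png

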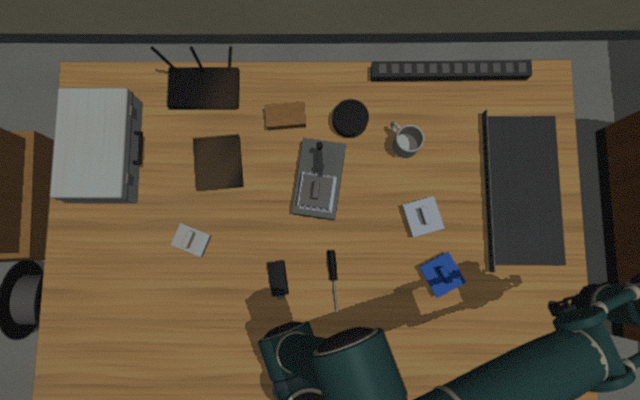

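View pics/scene0.png

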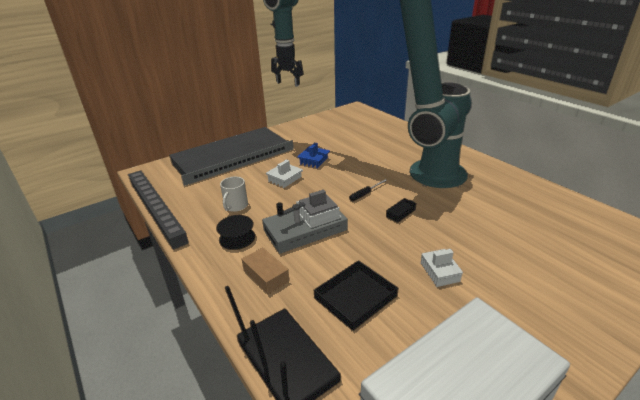

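Top view: node at (318,180) with guard at (317,193) and keeper knob at (319,150). Plain sinks are at (190,240) and (423,216), with the blue look-alike at (442,273). The black open tray is at (218,162), and the box at (203,88) is a router with antennas. The right-hand sink at (423,216) looks nearly square (100x96), the left one 70x96. I'll measure both and check with a crop.

Run:
```python
from h import *
C={}
for n in("top","scene"):
    ci=dict(np.load(n+'0.npz'));C[n]=(ci,cloud(ci,ci['d']))
ci,X=C['top'];S=C['scene'][1].reshape(-1,3)
def box(name,c,hw,lo,hi,src):
    for nm,Q in src:
        m=(abs(Q[:,0]-c[0])<hw)&(abs(Q[:,1]-c[1])<hw)&(Q[:,2]>lo)&(Q[:,2]<hi);q=Q[m]
        if len(q)<8: print(name,nm,'few',len(q));continue
        (r,s,a)=cv2.minAreaRect((q[:,:2]*1000).astype(np.float32));e,v=np.linalg.eigh(np.cov(q[:,:2].T))
        print(name,nm,len(q),'rect',np.round(r,1),np.round(s,1),round(a,1),'mean',q.mean(0).round(4),'z5/50/95',np.percentile(q[:,2],[5,50,95]).round(4),'pca',np.degrees(np.arctan2(v[1,1],v[0,1])).round(1))
T=X.reshape(-1,3);src=[('top',T),('scene',S)]
for nm,uv in dict(left=(190,240),right=(423,216),blue=(442,273),guard=(317,193),knob=(319,150),tray=(218,162),node=(318,180),mug=(407,140),spool=(350,118),carton=(285,115)).items():
    c=X[uv[1],uv[0]];print('--',nm,c.round(3))
    if nm in('left','right'):
        box(nm+' plate',c,.075,.027,.045,src);box(nm+' rib',c,.075,.06,.08,src)
    if nm=='guard': box('g rib',c,.07,.112,.14,src);box('g plate',c,.075,.083,.095,src)
    if nm=='knob': box('knob',c,.03,.118,.14,src);box('bar',c,.09,.094,.103,src)
    if nm=='tray': box('tray',c,.11,.02,.04,src);box('floor',c,.05,-.01,.012,src)
    if nm=='node': box('node',c,.16,.037,.052,src)
im=ci['im'];a=cv2.resize(im[205:275,150:240],None,fx=4,fy=4,interpolation=2);b=cv2.resize(im[185:255,380:470],None,fx=4,fy=4,interpolation=2)
si=C['scene'][0]['im'];c=cv2.resize(si[235:305,405:495],None,fx=4,fy=4,interpolation=2);e=cv2.resize(si[140:210,245:335],None,fx=4,fy=4,interpolation=2)
cv2.imwrite('pics/cand.png',np.vstack([np.hstack([a,b]),np.hstack([c,e])]))
```

```text
-- left [0.406 0.35  0.066]
left plate top 650 rect [407.5 358.2] [97.9 69.9] 67.9 mean [0.407  0.356  0.0351] z5/50/95 [0.0298 0.035  0.0405] pca 67.9
left plate scene 566 rect [408.2 360. ] [100.7  72.3] 69.3 mean [0.419  0.3696 0.0357] z5/50/95 [0.0306 0.0359 0.04  ] pca 91.5
left rib top 111 rect [407.8 357.4] [16.3 49.3] 69.2 mean [0.4071 0.3567 0.0701] z5/50/95 [0.063  0.0707 0.0758] pca 158.1
left rib scene 140 rect [408.8 360.7] [18.9 51.5] 65.3 mean [0.4108 0.3621 0.0692] z5/50/95 [0.0618 0.0706 0.0735] pca 156.1
-- right [ 0.475 -0.318  0.068]
right plate top 1014 rect [ 478.2 -323.9] [102.3  96.6] 16.5 mean [ 0.4774 -0.3231  0.036 ] z5/50/95 [0.0307 0.0359 0.0415] pca -169.7
right plate scene 328 rect [ 477.8 -322.6] [102.3 102.5] 15.9 mean [ 0.4848 -0.3101  0.0351] z5/50/95 [0.0301 0.0353 0.0396] pca 157.2
right rib top 109 rect [ 479.6 -324.2] [49.7 17.5] 14.9 mean [ 0.4793 -0.323   0.0705] z5/50/95 [0.0638 0.0701 0.0762] pca -165.0
right rib scene 59 rect [ 477.2 -322.2] [55.5 17.6] 15.0 mean [ 0.479  -0.3195  0.0683] z5/50/95 [0.0615 0.0694 0.0729] pca -165.1
-- blue [
[... 1260 characters left out ...]
 141.9] 5.4 mean [0.6462 0.2933 0.0264] z5/50/95 [0.0205 0.0269 0.0309] pca -168.1
floor top 1031 rect [646.  288.3] [99.  99.8] 0.1 mean [0.6458 0.2884 0.0035] z5/50/95 [-0.0018  0.0036  0.009 ] pca 152.8
floor scene 1193 rect [645.8 288.4] [99.9 99.7] 89.9 mean [0.6472 0.29   0.0035] z5/50/95 [0.0013 0.0035 0.0058] pca 50.6
-- node [ 0.57  -0.017  0.124]
node top 1999 rect [608.7 -34.9] [158.9 267. ] 81.5 mean [ 0.6092 -0.0225  0.0449] z5/50/95 [0.0397 0.0448 0.0502] pca 169.9
node scene 1275 rect [628.6  -4.7] [144. 312.] 60.9 mean [ 0.6322 -0.0032  0.0446] z5/50/95 [0.0402 0.0445 0.0497] pca 147.7
-- mug [ 0.716 -0.289  0.003]
-- spool [ 0.772 -0.113  0.05 ]
-- carton [0.781 0.082 0.05 ]
```

View pics/cand.png

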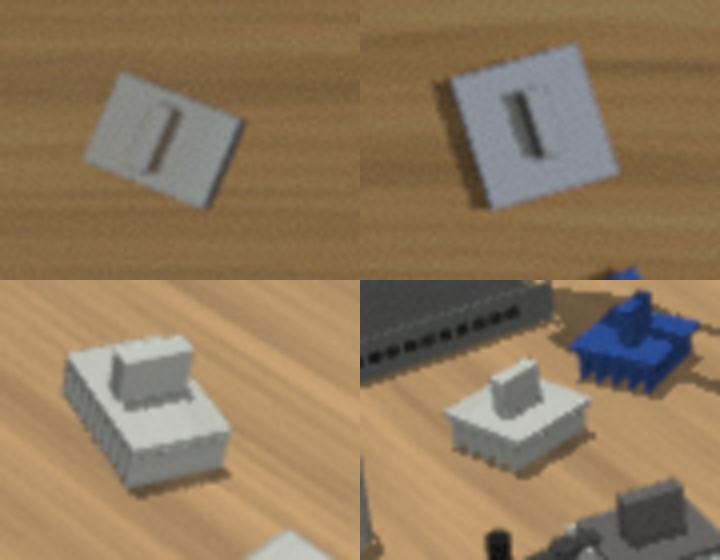

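Crop: the left sink (top-left and bottom-left panels) has many close fins and a short plate, so it is the decoy. The right one (423,216) has five wide fins and a 102x97 plate at (0.478,-0.323), yaw 15°, so it is the match. The blue one stays put. Heights agree: ribs reach about 72 mm, and the plate is at 36 mm. I'll move above the node now and look from close by.

jog_arm(deltas=[[0,0,0,0.3,-0.25,-0.5,-1],[0,0,0,0.7,-0.6,-0.8,-1],[0,0,0,1,-0.83,-1,-1],[0,0,0,1,-0.83,-1,-1]], squeeze=40)

```text
time: 0.5
ee_pos: [0.3119, -0.5284, 0.329]
tool_rot: [[0.921, 0.39, 0.004], [0.39, -0.921, -0.004], [0.002, 0.005, -1.0]]
contact_force: [-1.2, -1.3, 0.1]
finger_gap: 0.331
grasp_force: 0.0
```

jog_arm(deltas=[[0,0,0,0.45,-0.37,0,-1],[0,0,0,0.9,-0.75,0,-1],[0,0,0,1,-0.83,0,-1]])

```text
time: 0.8
ee_pos: [0.3585, -0.4347, 0.3241]
tool_rot: [[0.921, 0.39, -0.0], [0.39, -0.921, 0.003], [0.001, -0.003, -1.0]]
contact_force: [-0.2, -0.2, -0.4]
finger_gap: 0.001
grasp_force: 0.0
```

jog_arm(deltas=[[0,0,0,0.45,-0.37,0,-1],[0,0,0,0.9,-0.75,0,-1],[0,0,0,1,-0.83,0,-1]])

```text
time: 1.1
ee_pos: [0.4065, -0.343, 0.3243]
tool_rot: [[0.921, 0.39, -0.001], [0.39, -0.921, 0.002], [0.0, -0.002, -1.0]]
contact_force: [-0.0, -0.6, 0.2]
finger_gap: 0.001
grasp_force: 0.0
```

jog_arm(deltas=[[0,0,0,0.45,-0.37,0,-1],[0,0,0,0.9,-0.75,0,-1],[0,0,0,1,-0.83,0,-1]])

```text
time: 1.4
ee_pos: [0.4547, -0.2513, 0.3246]
tool_rot: [[0.921, 0.39, -0.0], [0.39, -0.921, 0.001], [0.0, -0.001, -1.0]]
contact_force: [0.2, -0.5, -0.7]
finger_gap: 0.003
grasp_force: 0.0
```

jog_arm(deltas=[[0,0,0,0.45,-0.37,0,-1],[0,0,0,0.9,-0.75,0,-1],[0,0,0,1,-0.83,0,-1]])

```text
time: 1.7
ee_pos: [0.5029, -0.1594, 0.3246]
tool_rot: [[0.921, 0.39, -0.0], [0.39, -0.921, 0.001], [0.0, -0.001, -1.0]]
contact_force: [-0.6, 0.2, 0.4]
finger_gap: -0.0
grasp_force: 0.0
```

jog_arm(deltas=[[0,0,0.1,0.45,-0.37,0,-1],[0,0,0.2,0.9,-0.75,0,-1],[0,0,0.3,1,-0.83,0,-1],[0,0,0.37,1,-0.83,0,-1],[0,0,0.37,1,-0.83,0,-1],[0,0,0.37,1,-0.83,0,-1]])

```text
time: 2.3
ee_pos: [0.5496, -0.0705, 0.3247]
tool_rot: [[0.988, -0.155, -0.001], [-0.155, -0.988, -0.001], [-0.001, 0.001, -1.0]]
contact_force: [-0.3, 0.1, -0.4]
finger_gap: 0.001
grasp_force: 0.0
```

Run:
```python
from h import *
s=bot.read_state();print(s['time'],s['ee_pos'],s['joint_pos'],s['tool_rot'].round(3),s['finger_gap'])
n='wrist';im,d,ci=snap(n);cv2.imwrite('pics/w1.png',im);np.savez('w1.npz',im=im,d=d,**{k:np.array(ci[k]) for k in ci})
c=-np.array(ci['R']).T@np.array(ci['t']);print('cam in tool',s['tool_rot'].T@(c-s['ee_pos']),np.array(ci['mtx'])[0])
```

```text
2.3 [ 0.54958196 -0.07047945  0.3247469 ] [-1.71944558e-01 -4.91691736e-03  1.76039060e+00 -9.37210600e-04
  1.38690070e+00  1.55416939e+00] [[ 0.988 -0.155 -0.001]
 [-0.155 -0.988 -0.001]
 [-0.001  0.001 -1.   ]] 0.0009254627841115841
cam in tool [ 0.07261963 -0.00018211 -0.12797533] [348.16385043   0.         318.65868409]
```

View pics/w1.png

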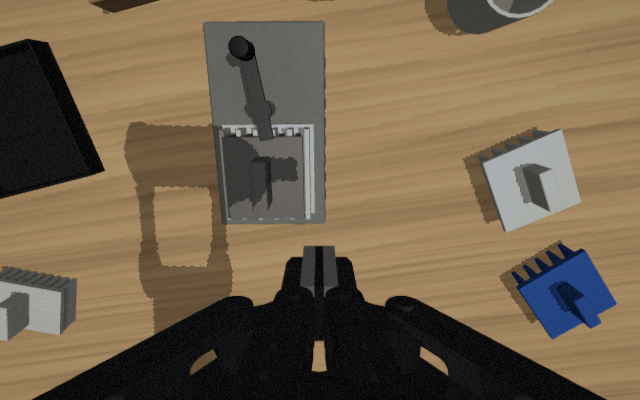

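Wrist view: node box corners at (204,23), (325,22) and (325,223), guard in the fins with its rib at (260,183), knob at (240,47), pivot near (260,108). The keeper is slightly open. The matching sink is at (530,180) with wide fins, and the blue one is at (565,290). Next I measure the node, guard and keeper from here.

```bash
cat >> h.py <<'E'
def rect(X,um,lo,hi,lab=''):
    u0,v0,u1,v1=um;q=X[v0:v1,u0:u1].reshape(-1,3);q=q[(q[:,2]>lo)&(q[:,2]<hi)]
    if len(q)<6: print(lab,'few');return None
    r=cv2.minAreaRect((q[:,:2]*1000).astype(np.float32));print(lab,len(q),np.round(r[0],1),np.round(r[1],1),round(r[2],1),'z',np.percentile(q[:,2],[5,50,95]).round(4));return q
E
python3 - <<'E'
from h import *
ci=dict(np.load('w1.npz'));X=cloud(ci,ci['d'])
q=rect(X,(195,15,340,232),.039,.051,'box')
rect(X,(215,130,315,225),.083,.095,'guard plate')
rect(X,(215,130,315,225),.118,.13,'guard rib')
rect(X,(215,115,320,225),.078,.084,'fins')
k=rect(X,(215,30,280,80),.124,.14,'knob');b=rect(X,(215,30,290,145),.094,.102,'bar')
rect(X,(470,120,590,240),.028,.045,'sink plate');rect(X,(470,120,590,240),.065,.08,'sink rib')
# same by top0 box edges
ct=dict(np.load('top0.npz'));XT=cloud(ct,ct['d'])
rect(XT,(287,134,351,224),.039,.051,'box top');rect(XT,(290,168,345,222),.118,.13,'rib top')
# ray check of wrist corners on z=.045
print(ray(ci,[(204,23),(325,22),(325,223)],.045).round(4))
E
```

```text
box 13185 [591.5 -17.8] [129.6 231. ] 81.4 z [0.0428 0.0443 0.0493]
guard plate 5345 [549.3 -11.6] [92.  96.9] 81.1 z [0.0872 0.0885 0.0898]
guard rib 846 [546.  -10.6] [16.2 49.7] 81.9 z [0.1222 0.1243 0.1256]
fins 809 [547.3 -11.5] [ 95.1 100.8] 81.3 z [0.0792 0.0805 0.0819]
knob 380 [671.2 -20.5] [16.7 16.7] 79.0 z [0.1282 0.1311 0.1327]
bar 1311 [632.8 -22.9] [21.9 91.8] 87.1 z [0.0959 0.0977 0.1002]
sink plate 5374 [ 478.6 -325.1] [102.1  97.4] 16.0 z [0.0335 0.0354 0.037 ]
sink rib 749 [ 478.8 -324.7] [51.5 17.5] 15.2 z [0.0666 0.0711 0.0725]
box top 1878 [593.2 -18.1] [129.8 230.8] 81.6 z [0.0403 0.0448 0.0498]
rib top 97 [546.5 -10. ] [15.9 50.3] 81.3 z [0.1202 0.1248 0.1291]
[[ 0.7122  0.0266  0.045 ]
 [ 0.6936 -0.0999  0.045 ]
 [ 0.4698 -0.0661  0.045 ]]
```

Node yaw is -8.6°, the seat is at (0.5475,-0.0113), the keeper at about 0.19 rad and the knob at (0.671,-0.020). The two views agree within 2 mm and the sizes match. Now I pinch the knob.

jog_arm(deltas=[[0,0,0,0.35,-0.22,0.3,1],[0,0,0,0.7,-0.43,0.6,1],[0,0,0,0.7,-0.43,0.8,1]])

```text
time: 2.65
ee_pos: [0.6121, -0.0438, 0.259]
tool_rot: [[0.988, -0.155, -0.0], [-0.155, -0.988, 0.0], [-0.001, -0.0, -1.0]]
contact_force: [-0.1, -0.6, -0.5]
finger_gap: 0.504
grasp_force: 0.0
```

jog_arm(deltas=[[0,0,0,0.35,-0.22,0.3,1],[0,0,0,0.7,-0.43,0.6,1],[0,0,0,0.7,-0.43,0.8,1],[0,0,0,0.7,-0.43,0.8,1],[0,0,0,0.7,-0.43,0.8,1]])

```text
time: 3.15
ee_pos: [0.6699, -0.0196, 0.1972]
tool_rot: [[0.988, -0.157, -0.002], [-0.157, -0.988, -0.0], [-0.002, 0.001, -1.0]]
contact_force: [-0.3, 0.1, 0.2]
finger_gap: 1.005
grasp_force: 0.0
```

jog_arm(deltas=[[0,0,0,0,0,0.4,1],[0,0,0,0,0,0.8,1],[0,0,0,0,0,0.96,1],[0,0,0,0,0,0.96,1]])

```text
time: 3.55
ee_pos: [0.6693, -0.0191, 0.1195]
tool_rot: [[0.988, -0.157, -0.003], [-0.157, -0.988, 0.0], [-0.003, 0.0, -1.0]]
contact_force: [-0.4, 0.6, 0.6]
finger_gap: 0.995
grasp_force: 0.0
```

jog_arm(deltas=[[0,0,0,0,0,0,-1],[0,0,0,0,0,0,-1],[0,0,0,0,0,0,-1],[0,0,0,0,0,0,-1],[0,0,0,0,0,0,-1],[0,0,0,0,0,0,-1],[0,0,0,0,0,0,-1]], squeeze=20)

```text
time: 4.25
ee_pos: [0.6716, -0.0187, 0.1215]
tool_rot: [[0.988, -0.156, 0.001], [-0.156, -0.988, -0.0], [0.001, 0.0, -1.0]]
contact_force: [-1.0, -0.7, 5.4]
finger_gap: 0.199
grasp_force: 21.8
```

jog_arm(deltas=[[0,0,0,0,0,-0.03,-1],[0,0,0,-0.04,-0.13,-0.03,-1],[0,0,0,-0.1,-0.25,-0.03,-1],[0,0,0,-0.19,-0.36,-0.03,-1],[0,0,0,-0.295,-0.446,-0.03,-1],[0,0,0,-0.416,-0.511,-0.03,-1],[0,0,0,-0.548,-0.55,-0.03,-1],[0,0,0,-0.695,-0.561,-0.03,-1],[0,0,0,-0.695,-0.561,-0.03,-1],[0,0,0,-0.695,-0.561,-0.03,-1]])

```text
time: 5.25
ee_pos: [0.6224, 0.0327, 0.1223]
tool_rot: [[0.988, -0.156, -0.001], [-0.156, -0.988, -0.003], [-0.001, 0.003, -1.0]]
contact_force: [-0.1, -6.3, 0.1]
finger_gap: 0.2
grasp_force: 21.0
```

jog_arm(deltas=[[0,0,0,0,0,0,1],[0,0,0,0,0,0,1],[0,0,0,0,0,0,1],[0,0,0,0,0,0,1],[0,0,0,0,0,-0.5,1],[0,0,0,0,0,-1,1],[0,0,0,0,0,-1,1]])

```text
time: 5.95
ee_pos: [0.6276, 0.0347, 0.2104]
tool_rot: [[0.988, -0.156, 0.012], [-0.156, -0.988, 0.0], [0.012, -0.002, -1.0]]
contact_force: [1.7, -0.0, 1.7]
finger_gap: 1.002
grasp_force: 0.0
```

Run:
```python
from h import *
s=bot.read_state();print(s['time'],s['ee_pos'])
im,d,ci=snap('top');X=cloud(ci,d)
rect(X,(287,130,351,175),.124,.14,'knob')
g=np.array([.546,-.0105])
R=s['tool_rot'];print('to guard, mm tool',(R.T@(np.r_[g,.2]-s['ee_pos'])*1000).round(1))
```

```text
5.95 [0.62756893 0.03473386 0.21037655]
knob 33 [623.2  32. ] [18.  13.9] 0.4 z [0.1275 0.131  0.1363]
to guard, mm tool [-73.6  57.5   9.3]
```

jog_arm(deltas=[[0,0,0,-0.43,0.34,0,1],[0,0,0,-0.86,0.68,0,1],[0,0,0,-0.86,0.68,0,1],[0,0,0,-0.86,0.68,0,1]])

```text
time: 6.4
ee_pos: [0.5454, -0.0087, 0.2016]
tool_rot: [[0.987, -0.158, -0.002], [-0.158, -0.988, 0.0], [-0.002, -0.0, -1.0]]
contact_force: [0.1, 0.1, -0.2]
finger_gap: 0.999
grasp_force: 0.0
```

jog_arm(deltas=[[0,0,0,0,0,0.3,1],[0,0,0,0,0,0.6,1],[0,0,0,0,0,0.6,1],[0,0,0,0,0,0.6,1]])

```text
time: 6.8
ee_pos: [0.5471, -0.0081, 0.1545]
tool_rot: [[0.988, -0.156, -0.001], [-0.156, -0.988, 0.0], [-0.001, -0.0, -1.0]]
contact_force: [-0.1, -0.3, 0.1]
finger_gap: 1.001
grasp_force: 0.0
```

jog_arm(deltas=[[0,0,0,-0.01,0.03,0.3,1],[0,0,0,-0.01,0.03,0.59,1],[0,0,0,-0.01,0.03,0.59,1],[0,0,0,-0.01,0.03,0.59,1]])

```text
time: 7.2
ee_pos: [0.5465, -0.0107, 0.1087]
tool_rot: [[0.988, -0.156, 0.001], [-0.156, -0.988, 0.0], [0.001, -0.0, -1.0]]
contact_force: [0.0, 0.9, 0.5]
finger_gap: 0.999
grasp_force: 0.0
```

jog_arm(deltas=[[0,0,0,0,0,0,-1],[0,0,0,0,0,0,-1],[0,0,0,0,0,0,-1],[0,0,0,0,0,0,-1],[0,0,0,0,0,0,-1],[0,0,0,0,0,0,-1],[0,0,0,0,0,0,-1]], squeeze=30)

```text
time: 7.9
ee_pos: [0.5459, -0.0108, 0.1082]
tool_rot: [[0.988, -0.157, 0.001], [-0.157, -0.988, 0.0], [0.001, -0.0, -1.0]]
contact_force: [0.4, 0.1, 3.8]
finger_gap: 0.179
grasp_force: 30.7
```

jog_arm(deltas=[[0,0,0,0,0,-0.1,-1],[0,0,0,0,0,-0.2,-1],[0,0,0,0,0,-0.35,-1],[0,0,0,0,0,-0.5,-1],[0,0,0,0,0,-0.75,-1],[0,0,0,0,0,-1,-1],[0,0,0,0,0,-1,-1]])

```text
time: 8.6
ee_pos: [0.5483, -0.011, 0.1921]
tool_rot: [[0.988, -0.157, 0.008], [-0.157, -0.988, -0.0], [0.008, -0.001, -1.0]]
contact_force: [0.9, -0.1, -0.4]
finger_gap: 0.184
grasp_force: 30.2
```

jog_arm(deltas=[[0,0,0,0,0,-0.3,-1],[0,0,0,0.05,-0.25,-0.5,-1],[0,0,0,0.1,-0.65,-0.5,-1],[0,0,0,0.16,-0.97,-0.5,-1]])

```text
time: 9.0
ee_pos: [0.5708, 0.0648, 0.2283]
tool_rot: [[0.988, -0.157, 0.001], [-0.157, -0.988, 0.0], [0.001, -0.001, -1.0]]
contact_force: [0.5, -0.7, -1.7]
finger_gap: 0.185
grasp_force: 30.1
```

jog_arm(deltas=[[0,0,0,0.08,-0.45,0,-1],[0,0,0,0.16,-0.9,0,-1],[0,0,0,0.16,-0.97,0,-1]])

```text
time: 9.3
ee_pos: [0.5958, 0.1419, 0.227]
tool_rot: [[0.988, -0.154, 0.0], [-0.154, -0.988, 0.002], [-0.0, -0.002, -1.0]]
contact_force: [0.7, -0.4, -1.1]
finger_gap: 0.183
grasp_force: 30.2
```

jog_arm(deltas=[[0,0,0,0.08,-0.45,0,-1],[0,0,0,0.16,-0.9,0,-1],[0,0,0,0.16,-0.97,0,-1]])

```text
time: 9.6
ee_pos: [0.6204, 0.2159, 0.2269]
tool_rot: [[0.988, -0.154, -0.0], [-0.154, -0.988, 0.001], [-0.0, -0.001, -1.0]]
contact_force: [-0.9, -0.2, -1.7]
finger_gap: 0.183
grasp_force: 30.3
```

jog_arm(deltas=[[0,0,-0.06,0.08,-0.4,0,-1],[0,0,-0.12,0.16,-0.75,0,-1],[0,0,-0.17,0.16,-0.97,0,-1],[0,0,-0.17,0.16,-0.97,0,-1],[0,0,-0.17,0.16,-0.97,0,-1]])

```text
time: 10.1
ee_pos: [0.6442, 0.2868, 0.2269]
tool_rot: [[0.995, 0.097, -0.001], [0.097, -0.995, -0.002], [-0.002, 0.001, -1.0]]
contact_force: [-0.1, -0.1, -0.9]
finger_gap: 0.184
grasp_force: 30.3
```

Run:
```python
from h import *
s=bot.read_state();print(s['time'],s['ee_pos'],s['joint_pos'][[0,5]],s['finger_gap'])
im,d,ci=snap('scene');X=cloud(ci,d);cv2.imwrite('pics/s2.png',im)
R=s['tool_rot'];print('to tray, mm tool',(R.T@(np.r_[.6455,.2885,.06]-s['ee_pos'])*1000).round(1))
```

```text
10.1 [0.64419213 0.28675128 0.22686322] [0.3839017  1.85818507] 0.18418832120898457
to tray, mm tool [  1.7  -1.8 166.9]
```

View pics/s2.png

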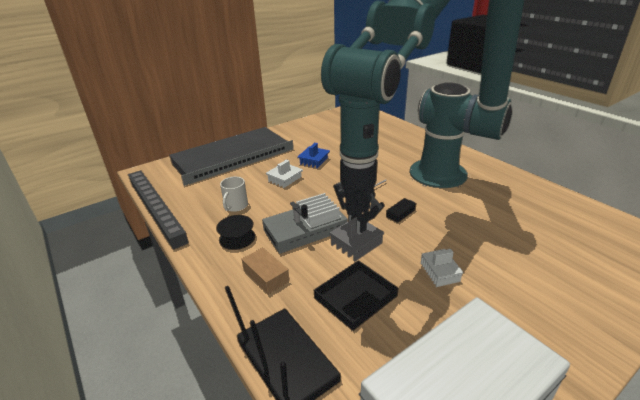

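The guard hangs level in the gripper at (357,240) above the tray at (355,293), and the node fins are bare at (320,212). I lower it next.

jog_arm(deltas=[[0,0,0,0.02,-0.02,0.45,-1],[0,0,0,0.02,-0.02,0.9,-1],[0,0,0,0.02,-0.02,0.9,-1]])

```text
time: 10.45
ee_pos: [0.6417, 0.2861, 0.1489]
tool_rot: [[0.995, 0.096, -0.012], [0.096, -0.995, -0.005], [-0.012, 0.004, -1.0]]
contact_force: [-1.0, 0.2, -3.1]
finger_gap: 0.184
grasp_force: 30.2
```

jog_arm(deltas=[[0,0,0,0,0,0.4,-1],[0,0,0,0,0,0.75,-1],[0,0,0,0,0,0.95,-1],[0,0,0,0,0,0.95,-1],[0,0,0,0,0,0.95,-1]])

```text
time: 10.95
ee_pos: [0.6469, 0.2894, 0.081]
tool_rot: [[0.995, 0.097, 0.001], [0.097, -0.995, 0.0], [0.001, -0.0, -1.0]]
contact_force: [-0.2, 0.4, -1.2]
finger_gap: 0.181
grasp_force: 30.3
```

jog_arm(deltas=[[0,0,0,0,0,0.07,-1],[0,0,0,0,0,0.14,-1],[0,0,0,0,0,0.2,-1],[0,0,0,0,0,0.22,-1],[0,0,0,0,0,0.22,-1]])

```text
time: 11.45
ee_pos: [0.6457, 0.2894, 0.0615]
tool_rot: [[0.995, 0.098, -0.001], [0.098, -0.995, -0.0], [-0.001, 0.0, -1.0]]
contact_force: [-0.2, 0.3, -1.1]
finger_gap: 0.181
grasp_force: 30.3
```

jog_arm(deltas=[[0,0,0,0,0,0.02,-1],[0,0,0,0,0,0.04,-1],[0,0,0,0,0,0.04,-1]])

```text
time: 11.75
ee_pos: [0.6465, 0.2897, 0.0592]
tool_rot: [[0.995, 0.098, 0.001], [0.098, -0.995, 0.0], [0.001, -0.0, -1.0]]
contact_force: [0.2, 0.6, -0.6]
finger_gap: 0.183
grasp_force: 30.4
```

Within about a millimetre of the floor. I release and rise.

jog_arm(deltas=[[0,0,0,0,0,0.01,-0.6],[0,0,0,0,0,0.01,0],[0,0,0,0,0,0.01,1],[0,0,0,0,0,0.01,1],[0,0,0,0,0,-0.3,1],[0,0,0,0,0,-0.8,1],[0,0,0,0,0,-1,1]])

```text
time: 12.45
ee_pos: [0.6483, 0.2904, 0.1432]
tool_rot: [[0.995, 0.098, 0.006], [0.098, -0.995, 0.002], [0.006, -0.002, -1.0]]
contact_force: [0.8, 0.9, 1.1]
finger_gap: 1.001
grasp_force: 0.0
```

jog_arm(deltas=[[0,0,0,0,0,-0.5,1],[0,0,0,0,0,-1,1],[0,0,0,0,0,-1,1],[0,0,0,0,0,-1,1]])

```text
time: 12.85
ee_pos: [0.6472, 0.2899, 0.221]
tool_rot: [[0.995, 0.098, 0.004], [0.098, -0.995, 0.002], [0.004, -0.001, -1.0]]
contact_force: [-0.4, 0.1, 0.3]
finger_gap: 0.999
grasp_force: 0.0
```

Run:
```python
from h import *
s=bot.read_state();print(s['time'],s['ee_pos'],s['tool_rot'].round(3))
im,d,ci=snap('wrist');X=cloud(ci,d);cv2.imwrite('pics/w2.png',im)
Q=X.reshape(1,-1,3);Q=Q[(abs(Q[:,:,0]-.6455)<.06)&(abs(Q[:,:,1]-.2885)<.055)][None]
rect(Q,(0,0,Q.shape[1],1),.034,.046,'plate');rect(Q,(0,0,Q.shape[1],1),.068,.085,'rib')
im,d,ci=snap('scene');X=cloud(ci,d)
Q=X.reshape(1,-1,3);Q=Q[(abs(Q[:,:,0]-.6455)<.05)&(abs(Q[:,:,1]-.2885)<.045)][None]
rect(Q,(0,0,Q.shape[1],1),.034,.046,'plate s');rect(Q,(0,0,Q.shape[1],1),.066,.085,'rib s')
R=s['tool_rot'];print('to sink, mm tool',(R.T@(np.r_[.4785,-.3238,.22]-s['ee_pos'])*1000).round(1))
```

```text
12.85 [0.64717467 0.28991401 0.22101894] [[ 0.995  0.098  0.004]
 [ 0.098 -0.995  0.002]
 [ 0.004 -0.001 -1.   ]]
plate 7617 [646.9 290.2] [90.6 84.1] 5.8 z [0.0383 0.0395 0.0407]
rib 1164 [646.4 290.3] [50.4 15.4] 5.9 z [0.0738 0.0754 0.0765]
plate s 714 [646.5 290.7] [91.3 86.3] 6.0 z [0.037  0.0395 0.0421]
rib s 144 [645.1 291.3] [52.9 16.9] 6.2 z [0.0671 0.0751 0.0776]
to sink, mm tool [-227.8  594.3   -0.6]
```

Guard: level plate at 39.5 mm, 2 mm from the tray centre, released. I travel to the matching sink.

jog_arm(deltas=[[0,0,0,-0.17,0.45,0,1],[0,0,0,-0.356,0.93,0,1]])

```text
time: 13.15
ee_pos: [0.6236, 0.2126, 0.2158]
tool_rot: [[0.995, 0.1, -0.004], [0.1, -0.995, -0.001], [-0.004, 0.001, -1.0]]
contact_force: [0.8, -1.0, 0.4]
finger_gap: 0.999
grasp_force: 0.0
```

jog_arm(deltas=[[0,0,0,-0.17,0.45,0,1],[0,0,0,-0.356,0.93,0,1]])

```text
time: 13.35
ee_pos: [0.6021, 0.1345, 0.2161]
tool_rot: [[0.995, 0.098, -0.004], [0.098, -0.995, -0.001], [-0.004, 0.0, -1.0]]
contact_force: [0.1, 0.1, -1.0]
finger_gap: 0.996
grasp_force: 0.0
```

jog_arm(deltas=[[0,0,0,-0.17,0.45,0,1],[0,0,0,-0.356,0.93,0,1]])

```text
time: 13.55
ee_pos: [0.581, 0.0577, 0.2163]
tool_rot: [[0.995, 0.098, -0.004], [0.098, -0.995, -0.0], [-0.004, -0.0, -1.0]]
contact_force: [0.1, -0.5, 0.1]
finger_gap: 1.0
grasp_force: 0.0
```

jog_arm(deltas=[[0,0,0,-0.17,0.45,0,1],[0,0,0,-0.356,0.93,0,1]])

```text
time: 13.75
ee_pos: [0.5599, -0.019, 0.2165]
tool_rot: [[0.995, 0.098, -0.004], [0.098, -0.995, 0.0], [-0.004, -0.001, -1.0]]
contact_force: [1.5, 0.1, 0.1]
finger_gap: 1.003
grasp_force: 0.0
```

jog_arm(deltas=[[0,0,0,-0.17,0.45,0,1],[0,0,0,-0.356,0.93,0,1]])

```text
time: 13.95
ee_pos: [0.5389, -0.0956, 0.2166]
tool_rot: [[0.995, 0.098, -0.004], [0.098, -0.995, 0.001], [-0.003, -0.001, -1.0]]
contact_force: [0.3, -0.2, -1.0]
finger_gap: 0.999
grasp_force: 0.0
```

jog_arm(deltas=[[0,0,0,-0.17,0.45,0,1],[0,0,0,-0.356,0.93,0,1]])

```text
time: 14.15
ee_pos: [0.5178, -0.1723, 0.2166]
tool_rot: [[0.995, 0.098, -0.003], [0.098, -0.995, 0.001], [-0.003, -0.002, -1.0]]
contact_force: [0.7, -0.7, -0.0]
finger_gap: 1.003
grasp_force: 0.0
```

jog_arm(deltas=[[0,0,0,-0.17,0.45,0,1],[0,0,0,-0.356,0.93,0,1],[0,0,-0.06,-0.356,0.93,0,1],[0,0,-0.112,-0.356,0.93,0,1],[0,0,-0.112,-0.356,0.93,0,1],[0,0,-0.112,-0.356,0.93,0,1]])

```text
time: 14.75
ee_pos: [0.4978, -0.2478, 0.2172]
tool_rot: [[0.965, 0.261, -0.002], [0.261, -0.965, 0.001], [-0.002, -0.002, -1.0]]
contact_force: [-0.4, 0.4, 0.0]
finger_gap: 0.994
grasp_force: 0.0
```

Run:
```python
from h import *
s=bot.read_state();print(s['time'],s['ee_pos'],s['joint_pos'][[0,5]],s['tool_rot'].round(3))
im,d,ci=snap('wrist');X=cloud(ci,d);cv2.imwrite('pics/w3.png',im)
Q=X.reshape(1,-1,3);Q=Q[(abs(Q[:,:,0]-.4785)<.07)&(abs(Q[:,:,1]+.324)<.07)][None]
rect(Q,(0,0,Q.shape[1],1),.03,.042,'plate');q=rect(Q,(0,0,Q.shape[1],1),.066,.08,'rib')
R=s['tool_rot'];print('to sink, mm tool',(R.T@(np.r_[.4785,-.3245,.06]-s['ee_pos'])*1000).round(1))
```

```text
14.75 [ 0.49778941 -0.24781568  0.2172433 ] [-0.50671371  0.80008139] [[ 0.965  0.261 -0.002]
 [ 0.261 -0.965  0.001]
 [-0.002 -0.002 -1.   ]]
plate 8692 [ 478.8 -325. ] [101.4  96. ] 16.3 z [0.0342 0.0355 0.0367]
rib 1095 [ 478.6 -324.9] [50.2 16.4] 16.4 z [0.0686 0.0713 0.0725]
to sink, mm tool [-38.3  69.3 157.2]
```

View pics/w3.png

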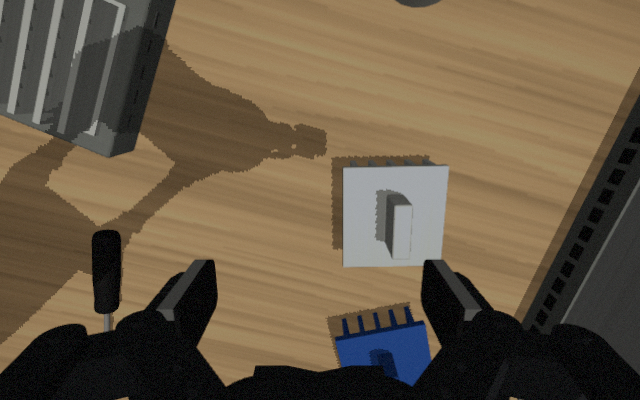

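Wrist view: sink at (395,217) with wide-spaced fins along its top edge and rib at (400,228). The blue look-alike is at (385,350), clear of the fingers' path. I align and descend.

jog_arm(deltas=[[0,0,-0.007,-0.24,0.43,0.3,1],[0,0,-0.014,-0.48,0.87,0.6,1],[0,0,-0.014,-0.48,0.87,1,1],[0,0,-0.014,-0.48,0.87,1,1],[0,0,-0.014,-0.48,0.87,1,1]])

```text
time: 15.3
ee_pos: [0.4793, -0.3245, 0.1381]
tool_rot: [[0.959, 0.283, -0.002], [0.283, -0.959, 0.002], [-0.001, -0.002, -1.0]]
contact_force: [1.2, -0.2, -0.2]
finger_gap: 1.0
grasp_force: 0.0
```

Run:
```python
from h import *
s=bot.read_state();R=s['tool_rot'];print(s['ee_pos'],R.round(3));print('to sink, mm tool',(R.T@(np.r_[.4787,-.325,.056]-s['ee_pos'])*1000).round(1))
```

```text
[ 0.47932317 -0.32452032  0.13814333] [[ 0.959  0.283 -0.002]
 [ 0.283 -0.959  0.002]
 [-0.001 -0.002 -1.   ]]
to sink, mm tool [-0.6  0.5 82.1]
```

jog_arm(deltas=[[0,0,0,0,0,0.4,1],[0,0,0,0,0,0.8,1],[0,0,0,0,0,1,1],[0,0,0,0,0,1,1],[0,0,0,0,0,1,1]])

```text
time: 15.8
ee_pos: [0.4809, -0.3257, 0.0603]
tool_rot: [[0.959, 0.284, 0.001], [0.284, -0.959, -0.001], [0.001, 0.001, -1.0]]
contact_force: [0.8, 0.3, -0.3]
finger_gap: 0.999
grasp_force: 0.0
```

jog_arm(deltas=[[0,0,0,0,0,0.01,-1],[0,0,0,0,0,0.01,-1],[0,0,0,0,0,0.01,-1],[0,0,0,0,0,0.01,-1],[0,0,0,0,0,0.01,-1],[0,0,0,0,0,0.01,-1],[0,0,0,0,0,0.01,-1],[0,0,0,0,0,0.01,-1]], squeeze=60)

```text
time: 16.6
ee_pos: [0.48, -0.3256, 0.0586]
tool_rot: [[0.959, 0.283, 0.0], [0.283, -0.959, -0.0], [0.0, 0.0, -1.0]]
contact_force: [-1.2, 1.1, 4.7]
finger_gap: 0.176
grasp_force: 59.8
```

jog_arm(deltas=[[0,0,0,0,0,-0.1,-1],[0,0,0,0,0,-0.25,-1],[0,0,0,0,0,-0.45,-1],[0,0,0,0,0,-0.7,-1],[0,0,0,0,0,-1,-1],[0,0,0,0,0,-1,-1]])

```text
time: 17.2
ee_pos: [0.4826, -0.3276, 0.1432]
tool_rot: [[0.959, 0.283, 0.007], [0.283, -0.959, -0.005], [0.005, 0.007, -1.0]]
contact_force: [1.1, -0.8, -3.0]
finger_gap: 0.179
grasp_force: 58.9
```

jog_arm(deltas=[[0,0,0,0,0,-0.4,-1],[0,0,0,0,0,-0.8,-1],[0,0,0,0,0,-1,-1],[0,0,0,0,0,-1,-1],[0,0,0,0,0,-1,-1]])

```text
time: 17.7
ee_pos: [0.4794, -0.3252, 0.217]
tool_rot: [[0.959, 0.283, -0.001], [0.283, -0.959, 0.001], [-0.001, -0.001, -1.0]]
contact_force: [-1.0, -0.1, -4.6]
finger_gap: 0.176
grasp_force: 59.7
```

Run:
```python
from h import *
s=bot.read_state();R=s['tool_rot'];print(s['ee_pos'],R.round(3),s['finger_gap']);print('to seat, mm tool',(R.T@(np.r_[.5475,-.0113,.21]-s['ee_pos'])*1000).round(1))
```

```text
[ 0.47937974 -0.32522047  0.21700481] [[ 0.959  0.283 -0.001]
 [ 0.283 -0.959  0.001]
 [-0.001 -0.001 -1.   ]] 0.17590075849471595
to seat, mm tool [ 154.1 -281.8    7.2]
```

jog_arm(deltas=[[0,0,0,0.16,-0.3,0,-1],[0,0,0,0.36,-0.66,0,-1],[0,0,0,0.48,-0.88,0,-1]])

```text
time: 18.0
ee_pos: [0.4953, -0.2446, 0.2148]
tool_rot: [[0.959, 0.283, -0.004], [0.283, -0.959, 0.004], [-0.003, -0.005, -1.0]]
contact_force: [-0.2, -0.3, -4.5]
finger_gap: 0.176
grasp_force: 59.8
```

jog_arm(deltas=[[0,0,0,0.2,-0.36,0,-1],[0,0,0,0.38,-0.7,0,-1],[0,0,0,0.48,-0.88,0,-1]])

```text
time: 18.3
ee_pos: [0.5122, -0.1659, 0.2149]
tool_rot: [[0.959, 0.284, -0.005], [0.284, -0.959, 0.003], [-0.004, -0.004, -1.0]]
contact_force: [0.4, -1.0, -4.5]
finger_gap: 0.179
grasp_force: 59.9
```

jog_arm(deltas=[[0,0,0,0.2,-0.36,0,-1],[0,0,0,0.38,-0.7,0,-1],[0,0,0,0.48,-0.88,0,-1]])

```text
time: 18.6
ee_pos: [0.5291, -0.0878, 0.215]
tool_rot: [[0.959, 0.284, -0.005], [0.284, -0.959, 0.002], [-0.004, -0.003, -1.0]]
contact_force: [-0.8, -0.1, -3.9]
finger_gap: 0.172
grasp_force: 59.9
```

jog_arm(deltas=[[0,0,0.07,0.2,-0.36,0,-1],[0,0,0.14,0.38,-0.7,0,-1],[0,0,0.22,0.48,-0.88,0,-1],[0,0,0.291,0.48,-0.88,0,-1],[0,0,0.291,0.48,-0.88,0,-1],[0,0,0.291,0.48,-0.88,0,-1],[0,0,0.291,0.48,-0.88,0,-1]])

```text
time: 19.3
ee_pos: [0.5468, -0.0123, 0.2169]
tool_rot: [[0.989, -0.148, -0.002], [-0.148, -0.989, 0.0], [-0.002, 0.0, -1.0]]
contact_force: [-0.2, -0.7, -3.7]
finger_gap: 0.176
grasp_force: 59.9
```

Run:
```python
from h import *
s=bot.read_state();R=s['tool_rot'];print(s['time'],s['ee_pos'],R.round(4),s['finger_gap'])
im,d,ci=snap('wrist');X=cloud(ci,d);cv2.imwrite('pics/w4.png',im)
np.savez('w4.npz',im=im,d=d,**{k:np.array(ci[k]) for k in ci})
z0=s['ee_pos'][2]-.0223
Q=X.reshape(1,-1,3);c=s['ee_pos'];Q=Q[(abs(Q[:,:,0]-c[0])<.1)&(abs(Q[:,:,1]-c[1])<.08)][None]
rect(Q,(0,0,Q.shape[1],1),z0-.006,z0+.006,'sink plate wrist')
im,d,ci=snap('top');X=cloud(ci,d);Q=X.reshape(1,-1,3);Q=Q[(abs(Q[:,:,0]-c[0])<.1)&(abs(Q[:,:,1]-c[1])<.08)][None]
rect(Q,(0,0,Q.shape[1],1),z0-.006,z0+.006,'sink plate top')
```

```text
19.3 [ 0.54678483 -0.01234995  0.2169067 ] [[ 9.89e-01 -1.48e-01 -2.00e-03]
 [-1.48e-01 -9.89e-01  0.00e+00]
 [-2.00e-03  2.00e-04 -1.00e+00]] 0.1756169684220283
sink plate wrist 23762 [546.1 -11.9] [ 96.4 100.4] 81.4 z [0.1927 0.1937 0.1948]
sink plate top 552 [542.  -10.6] [95.7 92. ] 82.4 z [0.1906 0.1945 0.1985]
```

View pics/w4.png

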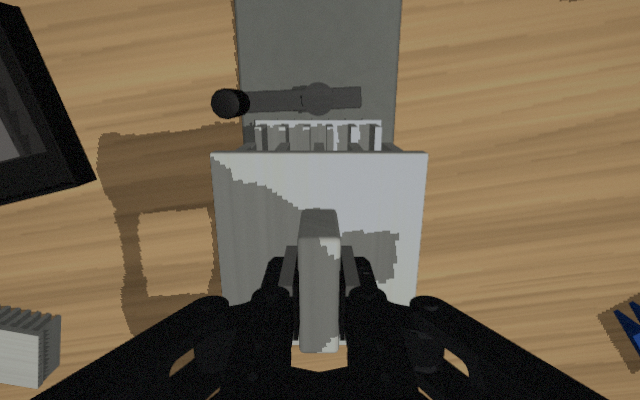

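The sink is held square over the node: plate edge from (210,153) to (427,153), node fins visible at (255–380,125–150). The keeper is swung aside with its knob at (230,103). A quick check of the fins' lateral position against the sink from this same view.

Run:
```python
from h import *
ci=dict(np.load('w4.npz'));X=cloud(ci,ci['d'])
q=X[110:152,240:400].reshape(-1,3);q=q[(q[:,2]>.0765)&(q[:,2]<.085)]
a=np.radians(-8.6);ex=np.array([np.cos(a),np.sin(a)]);ey=np.array([-ex[1],ex[0]])
p=q[:,:2]-[.5475,-.0113];y=p@ey*1000;x=p@ex*1000
print(len(q),np.percentile(x,[1,50,99]).round(1),np.percentile(y,[.5,99.5]).round(1))
print(np.histogram(y,np.arange(-54,56,2))[0])
print('to seat from sink, node frame mm',(np.array([.0014,.0006])@ex*1000).round(2),(np.array([.0014,.0006])@ey*1000).round(2))
s=bot.read_state();print(s['ee_pos'])
```

```text
937 [32.4 42.7 50.3] [-47.5  46.9]
[ 0  0  0 57 65 63  0  0  0  0  0  0 40 39 42  0  0  0  0  0  0 61 51 48
  0  0  0  0  0  0 75 51 49  0  0  0  0  0  0 47 44 28  0  0  0  0  0  0
 75 68 34  0  0  0]
to seat from sink, node frame mm 1.29 0.8
[ 0.54718936 -0.01242557  0.2176057 ]
```

Fins are centred to 0.3 mm on the estimated seat. I correct by 1.3 mm and lower slowly.

jog_arm(deltas=[[0,0,0,0.016,-0.007,0.2,-1],[0,0,0,0.016,-0.007,0.45,-1],[0,0,0,0.016,-0.007,0.7,-1],[0,0,0,0.016,-0.007,0.8,-1],[0,0,0,0.016,-0.007,0.8,-1],[0,0,0,0.016,-0.007,0.8,-1]])

```text
time: 20.0
ee_pos: [0.5491, -0.0117, 0.1542]
tool_rot: [[0.989, -0.149, 0.0], [-0.149, -0.989, -0.0], [0.0, -0.0, -1.0]]
contact_force: [-0.0, 0.7, -4.4]
finger_gap: 0.174
grasp_force: 59.8
```

jog_arm(deltas=[[0,0,0,0,0,0.05,-1],[0,0,0,0,0,0.1,-1],[0,0,0,0,0,0.15,-1],[0,0,0,0,0,0.2,-1],[0,0,0,0,0,0.25,-1],[0,0,0,0,0,0.25,-1],[0,0,0,0,0,0.25,-1]])

```text
time: 20.7
ee_pos: [0.5487, -0.0116, 0.1338]
tool_rot: [[0.989, -0.149, -0.0], [-0.149, -0.989, 0.0], [-0.0, 0.0, -1.0]]
contact_force: [0.1, 0.3, -3.4]
finger_gap: 0.172
grasp_force: 59.9
```

Already 6 mm in between the fins with no contact. I continue down.

jog_arm(deltas=[[0,0,0,0,0,0.05,-1],[0,0,0,0,0,0.1,-1],[0,0,0,0,0,0.15,-1],[0,0,0,0,0,0.2,-1],[0,0,0,0,0,0.22,-1],[0,0,0,0,0,0.24,-1],[0,0,0,0,0,0.24,-1],[0,0,0,0,0,0.24,-1]])

```text
time: 21.5
ee_pos: [0.5489, -0.0116, 0.115]
tool_rot: [[0.989, -0.149, 0.0], [-0.149, -0.989, 0.0], [0.0, -0.0, -1.0]]
contact_force: [0.2, -0.5, -3.9]
finger_gap: 0.177
grasp_force: 59.9
```

jog_arm(deltas=[[0,0,0,0,0,0.015,-1],[0,0,0,0,0,0.03,-1],[0,0,0,0,0,0.03,-1]])

```text
time: 21.8
ee_pos: [0.5487, -0.0116, 0.1123]
tool_rot: [[0.989, -0.149, -0.0], [-0.149, -0.989, 0.0], [-0.0, 0.0, -1.0]]
contact_force: [-0.8, 0.5, -4.1]
finger_gap: 0.175
grasp_force: 59.9
```

jog_arm(deltas=[[0,0,0,0,0,0.012,-1],[0,0,0,0,0,0.025,-1],[0,0,0,0,0,0.025,-1]])

```text
time: 22.1
ee_pos: [0.549, -0.0116, 0.1115]
tool_rot: [[0.989, -0.149, 0.0], [-0.149, -0.989, -0.0], [0.0, -0.0, -1.0]]
contact_force: [-3.7, -0.5, 4.3]
finger_gap: 0.177
grasp_force: 61.0
```

Seated with light contact. I release, rise and check.

jog_arm(deltas=[[0,0,0,0,0,-0.01,-0.6],[0,0,0,0,0,-0.01,0],[0,0,0,0,0,-0.01,1],[0,0,0,0,0,-0.01,1],[0,0,0,0,0,-0.3,1],[0,0,0,0,0,-0.7,1],[0,0,0,0,0,-1,1],[0,0,0,0,0,-1,1],[0,0,0,0,0,-1,1]])

```text
time: 23.0
ee_pos: [0.5492, -0.0117, 0.1908]
tool_rot: [[0.989, -0.149, 0.001], [-0.149, -0.989, -0.0], [0.001, -0.0, -1.0]]
contact_force: [-0.7, -0.2, 0.2]
finger_gap: 1.0
grasp_force: 0.0
```

Run:
```python
from h import *
s=bot.read_state();R=s['tool_rot'];print(s['time'],s['ee_pos'])
im,d,ci=snap('wrist');X=cloud(ci,d);cv2.imwrite('pics/w5.png',im)
Q=X.reshape(1,-1,3);c=np.array([.5475,-.0113]);Q=Q[(abs(Q[:,:,0]-c[0])<.062)&(abs(Q[:,:,1]-c[1])<.064)][None];n=Q.shape[1]
rect(Q,(0,0,n,1),.084,.094,'plate');rect(Q,(0,0,n,1),.118,.13,'rib')
Q=X.reshape(1,-1,3);Q=Q[(abs(Q[:,:,0]-.623)<.03)&(abs(Q[:,:,1]-.0325)<.03)][None];rect(Q,(0,0,Q.shape[1],1),.124,.138,'knob')
im,d,ci=snap('top');X=cloud(ci,d);Q=X.reshape(1,-1,3);Q=Q[(abs(Q[:,:,0]-.623)<.03)&(abs(Q[:,:,1]-.0325)<.03)][None];rect(Q,(0,0,Q.shape[1],1),.124,.138,'knob top')
print('to knob mm tool',(R.T@(np.r_[.623,.0325,.123]-s['ee_pos'])*1000).round(1))
```

```text
23.0 [ 0.54919074 -0.01166173  0.19081627]
plate 16713 [548.2 -11.2] [ 96.2 100.6] 81.3 z [0.0874 0.0885 0.0896]
rib 2111 [548. -11.] [16.  50.1] 81.1 z [0.1227 0.1243 0.1254]
knob 976 [622.4  32.4] [17.2 17.4] 69.7 z [0.1272 0.1311 0.1323]
knob top few
to knob mm tool [ 66.3 -54.7  67.9]
```

The sink is home at (548.2,-11.2) mm, plate at 88.5 mm and square, and the knob is at (622.4,32.4). I close the keeper.

jog_arm(deltas=[[0,0,0,0.41,-0.34,0,1],[0,0,0,0.82,-0.68,0,1],[0,0,0,0.82,-0.68,0,1],[0,0,0,0.82,-0.68,0.4,1],[0,0,0,0.82,-0.68,0.85,1],[0,0,0,0.82,-0.68,0.85,1],[0,0,0,0.82,-0.68,0.85,1]])

```text
time: 23.8
ee_pos: [0.6199, 0.0322, 0.1207]
tool_rot: [[0.989, -0.149, -0.005], [-0.149, -0.989, -0.0], [-0.005, 0.001, -1.0]]
contact_force: [0.4, -1.4, -0.1]
finger_gap: 0.999
grasp_force: 0.0
```

jog_arm(deltas=[[0,0,0,0,0,0,-1],[0,0,0,0,0,0,-1],[0,0,0,0,0,0,-1],[0,0,0,0,0,0,-1],[0,0,0,0,0,0,-1],[0,0,0,0,0,0,-1],[0,0,0,0,0,0,-1]], squeeze=20)

```text
time: 24.5
ee_pos: [0.6223, 0.0325, 0.1234]
tool_rot: [[0.989, -0.149, 0.001], [-0.149, -0.989, 0.0], [0.001, -0.0, -1.0]]
contact_force: [-0.8, 0.2, 6.2]
finger_gap: 0.199
grasp_force: 21.8
```

jog_arm(deltas=[[0,0,0,0.15,0.01,-0.02,-1],[0,0,0,0.28,0.046,-0.02,-1],[0,0,0,0.4,0.109,-0.02,-1],[0,0,0,0.51,0.194,-0.02,-1],[0,0,0,0.6,0.3,-0.02,-1],[0,0,0,0.665,0.42,-0.02,-1],[0,0,0,0.705,0.55,-0.02,-1],[0,0,0,0.718,0.654,-0.02,-1],[0,0,0,0.718,0.654,-0.02,-1],[0,0,0,0.718,0.654,-0.02,-1]])

```text
time: 25.5
ee_pos: [0.6746, -0.0281, 0.1242]
tool_rot: [[0.989, -0.15, 0.008], [-0.15, -0.989, -0.0], [0.008, -0.001, -1.0]]
contact_force: [11.6, -0.9, -3.9]
finger_gap: 0.197
grasp_force: 20.8
```

jog_arm(deltas=[[0,0,0,0,0.035,0,-1],[0,0,0,0,0.035,0,-1]])

```text
time: 25.7
ee_pos: [0.674, -0.0305, 0.1242]
tool_rot: [[0.989, -0.15, 0.008], [-0.15, -0.989, 0.001], [0.008, -0.002, -1.0]]
contact_force: [9.5, 2.4, -4.1]
finger_gap: 0.2
grasp_force: 20.8
```

jog_arm(deltas=[[0,0,0,-0.02,0,0,0],[0,0,0,-0.02,0,0,1],[0,0,0,-0.02,0,0,1],[0,0,0,-0.02,0,0,1],[0,0,0,-0.02,0,-0.4,1],[0,0,0,-0.02,0,-0.9,1],[0,0,0,-0.3,0,-1,1],[0,0,0,-0.6,0,-1,1],[0,0,0,-0.6,0,-1,1],[0,0,0,-0.6,0,-1,1]])

```text
time: 26.7
ee_pos: [0.6226, -0.0235, 0.2043]
tool_rot: [[0.989, -0.149, 0.0], [-0.149, -0.989, -0.0], [0.0, 0.0, -1.0]]
contact_force: [1.0, -0.5, -0.0]
finger_gap: 1.002
grasp_force: 0.0
```

Run:
```python
from h import *
s=bot.read_state();print(s['time'],s['ee_pos'],s['contact_force'].round(1))
im,d,ci=snap('wrist');X=cloud(ci,d);cv2.imwrite('pics/w6.png',im)
def at(X,c,h,lo,hi,l):
    Q=X.reshape(1,-1,3);Q=Q[(abs(Q[:,:,0]-c[0])<h)&(abs(Q[:,:,1]-c[1])<h)][None];rect(Q,(0,0,Q.shape[1],1),lo,hi,l)
at(X,(.5475,-.0113),.062,.084,.093,'plate');at(X,(.5475,-.0113),.062,.118,.13,'rib');at(X,(.671,-.03),.03,.124,.138,'knob')
im,d,ci=snap('scene');X=cloud(ci,d)
at(X,(.6455,.2885),.05,.034,.046,'guard s');at(X,(.671,-.03),.03,.124,.138,'knob s')
```

```text
26.7 [ 0.6226285  -0.02351117  0.20426383] [ 1.  -0.5 -0. ]
plate 11515 [547.8 -11. ] [ 96.2 101. ] 81.3 z [0.0874 0.0885 0.0895]
rib 1490 [548.3 -11.1] [15.8 50.5] 81.0 z [0.1222 0.1243 0.1254]
knob 767 [671.2 -29.7] [17.4 17.5] 37.5 z [0.1296 0.1313 0.1324]
guard s 744 [645.8 290.7] [92.6 86.2] 6.2 z [0.0363 0.0396 0.042 ]
knob s 28 [670.2 -26.2] [17.4 13. ] 31.1 z [0.1251 0.1304 0.1344]
```

View pics/w6.png

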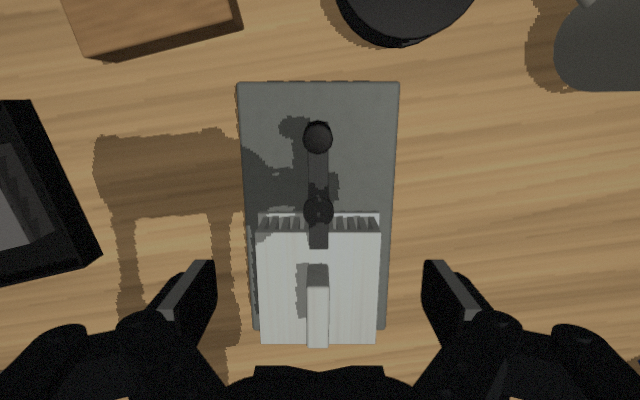

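The picture shows the keeper closed straight, with its nose at (318,240) over the plate end and its knob at (318,137). The sink is home and square, centred on (318,290), and the gripper touches nothing.

```bash
python3 -c "
from plant import bot
print(bot.hand_in())"
```

```text
the job is handed in; nothing more can be done
None
```

The job is handed in: the guard stands upright in the tray, the matching heat sink is fully home, and the keeper is closed over it; the hand-in printed no verdict, but my last measurements were all within tolerance.

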